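Clamp a socket plate in the drilling jig

TASK

Get the spare socket plate ready for drilling: with the fingertips push it along between the jig's rails until it is fully home against the end stop, without lifting or tipping it. Then push the red-knobbed toggle lever over past its centre, so that it snaps into its other position and its rubber foot holds the plate down. Leave the other things on the table where they are.

Things in the scene. Friction and masses are not known exactly. Their poses are not given: they have to be found in the camera images.
- jig: fixed drilling jig: plywood base 250 x 116 x 12 mm (jig x = -145 to +105 mm). Origin on its centreline at table height; x points along the rails to the end stop and clamp, z up. Two aluminium rails along x (x = -140 to +28 mm, inner faces y = +-38.5 mm, top 21 mm above the table), open at -x. Behind the stop the clamp's steel cheeks, x = 55 to 81 mm, 56 mm high
- stop_face (a point): middle of the dark steel end stop's face, at the base's top (12 mm above the table), jig x = +30 mm; axes as the jig's. The stop's top is 19 mm above the table
- clamp_pivot (a point): pivot of the toggle lever, at jig x = 68 mm, 46 mm above the table; the lever turns in the jig's x-z plane. Its clamp arm is rigid with the handle; the arm's rubber foot (15 mm diameter) comes down 17 mm in front of the stop face
- clamp_knob (a point): centre of the red ball knob (26 mm diameter) at the end of the lever's handle, 90 mm from the pivot; it moves with the lever. Open it is 47 mm beyond the pivot towards jig +x and 123 mm above the table; at its highest it is 136 mm up; clamped it is 47 mm on the -x side of the pivot, 123 mm up
- clamp_lever (a joint): lever angle, rad: 0 = open (handle leans to jig +x, away from the plate; arm up), 0.55 = centre, about 1.10 = clamped on the plate (handle leans to jig -x, over the plate), 1.15 = end of travel with no plate. An over-centre spring drives it to either end: about 3 N at the knob to move it from an end, falling to nothing at the centre, beyond which it snaps over by itself
- spare_plate: loose ivory socket plate with an opening in its middle, 112 (x) x 72 (y) x 8 mm, about 30 g, lying on the jig's base between the rails, 30 to 50 mm short of the stop, long side along the rails. Origin at the centre of its underside. Home: its origin is 56 mm in front of the stop face (jig x = -26 mm)
- terminal_1: white screw terminal strip, 18x40x15 mm, lying beside the jig; loose, not to be disturbed
- tape_electrical: black roll of electrical tape, 62x60x19 mm, beside the jig; loose, not to be disturbed
- led_driver: white LED driver box with a short lead, 36x158x22 mm, lying beside the jig; loose, not to be disturbed
- screwdriver_red: red-handled screwdriver, 26x189x25 mm, left of the work; loose, not to be disturbed
- espresso_cup: white espresso cup with a handle, 62x88x50 mm, right of the work; loose, not to be disturbed
- pliers: red-handled pliers, 57x160x14 mm, right of the work; loose, not to be disturbed
Mind the look-alikes: they are no part of the job. Of the things like the spare_plate, leave any that is orange; of the rest the smaller one is meant.

How it is judged:
By the outcome, as a careful person would: the job done as asked, in the order asked, and still so for the second after the job is handed in, with the robot touching nothing.
It also fails if it takes over 40 s, if anything falls off the work surface, if the arm or the gripper's body presses on something with over 40 N, if the wrist force passes 120 N, or if a joint passes its speed limit or range.

ROBOT

A 6-joint arm with a two-finger parallel gripper is mounted at the origin on a cart in front of the work surface, level with it; the furniture and walls round the work are solid. World frame = base frame: x ahead of the robot, y to its left, z up, the work surface at z = 0. Lengths are in m, angles in rad, forces in N, time in s.
With the tool pointing down it reaches from about 0.3 to 0.875 m from the base axis. Payload 6.4 kg.
Tool frame: the origin (TCP) lies at the very end of the fingers, on their centre line; the grasp point (between the pads) lies 19 mm behind it; z points along the fingers, y is the line along which they close (so a half turn about z gives the same grasp; the last joint's range is limited). The gripper opens to 85 mm and grips with 20 to 120 N. Pads are 22 mm wide; open, the fingers measure 114 mm over their backs; the gripper's body (76 mm by 85 mm) begins 54 mm behind the grasp point. The pads swing forward as they close: fully open they stand 13 mm farther back than shut.
Start: joints at [-1.388, 0.181, 1.607, -0, 1.354, -0.206], TCP at [0.218, -0.532, 0.231] pointing down, gripper open.
Joint ranges: [-2.99, 2.99], [-0.89, 2.07], [0.3, 2.58], [-1.14, 4.28], [0, 2.63], [-3.12, 3.12]. Speed limits (rad/s): [2.57, 2.57, 3.01, 3.14, 3.14, 3.14].

INTERFACE

Orientations are given as a unit quaternion [w, x, y, z].
In Python, from bench import ctrl, camera, calibration, order, outline_of gives the robot as it stands.
- The arm moves only by the tool move_arm, never from a script. Its argument "series" is a list that holds one entry, the list of rows, each a list of 5 numbers: the opening, from 0 (shut) to 1 (fully open), then the shift along the tool's x, y, z in mm, then the turn about the tool's z in rad. A call has exactly 10 rows; each row is the pose to reach, as a shift and turn from the pose commanded when the call began, along the tool's axes at that moment; what a row does not reach only later rows make up. A row lasts 1/12 s, in which the tool goes at most 41.7 mm and 7.16 degrees, less where a joint would pass 70% of its speed; a pose out of reach is approached as far as the arm can. A call with a gripper value outside its range is refused whole. The fingers move at their own pace and stop on an object; the grip force is fixed at half the most. Time passes only in rows, so rows that repeat a pose let the fingers close, or fill a call up. It gives the time, the measured TCP pose, the force, the opening and the grip force at its end, in the units of the state.
- ctrl.get_obs(): the state, without advancing time (a new reading comes with each control period).
- camera(name): name is "scene" or "top" or "wrist"; returns (picture, depth): 384x512x3 uint8, blue, green, red; 384x512 float32, m along the optical axis (not along the pixel's ray), 0 where there is no reading.
- calibration(name): a dict with "intrinsics" (3x3 intrinsics, pixels), "rvec" (rotation vector, rad) and "tvec" (3), from world to camera coordinates, as OpenCV has them. Camera axes: x right, y down, z forward; pixel columns grow to the right and rows downward; lengths in m; the calibration is good to about 2 mm. A picture is of the moment at which its call begins: read the wrist's pose just before it. calibration takes no time and is no camera call; for the wrist camera it gives the pose at the moment of the call.
- order.hand_in(): hands the job in; it is judged then, once.
Trained networks look in the newest picture that a camera, given by its name, has taken for a name from the list of things; names that differ only in an ending like _2 or _b are one class to them, and where a whole thing is asked for, a point or a joint stands for the part that bears it (a point fixed in the world has none). Each returns a list of dicts, best first, with "conf" (0 to 1); they miss things now and then, are a little off and sometimes report something else, mostly with a low value. They report only what shows in the picture. A call takes as long as a camera call. They do not tell look-alikes from the thing itself.
- outline_of(target, camera): "region" (384x512 bool, what is visible of it) and "bbox" ([centre column, centre row, width, height] in pixels, round what is visible of it).
The state is a dict: "time_s": time; "q": joint angles; "dq": joint speeds; "joint_efforts": joint torques, N m; "eef_pos": TCP position; "eef_rot": TCP orientation; "wrist_force": force on the tool from outside, world axes, zero at the start; "torque": the same for the moment, N m; "opening": opening from 0.0 (shut) to 1.0 (fully open); "grasp_force": force on a finger pad.
Only numpy, scipy, OpenCV 4.12 (cv2) and the standard library are available. Lean on these libraries where they do the work, as an engineer would, in place of code of your own. Each camera call takes 0.05 s, during which the arm holds its last target. There are 200 camera calls.

## Working session

There is one attempt and no reset: what is moved stays moved. The work goes in short steps, Python scripts to look and compute and a tool call to move; the robot and the scene stay as the last step left them, time stands still between calls to the robot, and variables do not carry over. Pictures are saved under pics/ and viewed, at most 10 in all, crops included, and the job is handed in when it is done.

Besides the shell and the picture viewer there is one more tool, called after "Call:" by a JSON object that holds its "method" and its "body". move_arm: Moves the arm, as the interface text tells. Its arguments: {"type":"object","properties":{"series":{"type":"array","items":{"type":"array","items":{"type":"array","items":{"type":"number"}}}}},"required":["series"]}

```bash
mkdir -p pics
cat > h.py <<'E'
import numpy as np, cv2
from bench import ctrl, camera, calibration, order, outline_of
def cal(n):
    c=calibration(n); R=cv2.Rodrigues(np.array(c["rvec"],float))[0]
    return np.array(c["intrinsics"],float),R,np.array(c["tvec"],float).ravel()
def world(n,d,c=None):
    K,R,t=c or cal(n)
    v,u=np.mgrid[0:384,0:512]
    P=np.stack([(u-K[0,2])/K[0,0]*d,(v-K[1,2])/K[1,1]*d,d],-1)
    return (P-t)@R
E
python3 - <<'E'
from h import *
for n in ["top","scene"]:
    im,d=camera(n); W=world(n,d); cv2.imwrite(f"pics/{n}1.png",im); np.save(n,W)
    for t in ["jig","spare_plate","clamp_knob","terminal_1","tape_electrical","led_driver"]:
        for o in outline_of(t,n)[:3]:
            p=W[o["region"]&(d>0)]
            print(n,t,round(o["conf"],2),np.round(o["bbox"]),np.round(np.median(p,0),3),np.round(np.percentile(p,[2,98],axis=0),3).tolist())
s=ctrl.get_obs();print(s["eef_pos"],s["eef_rot"])
E
```

```text
top jig 0.72 [209. 194.  30.  19.] [0.53  0.088 0.089] [[0.518, 0.036, 0.008], [0.589, 0.139, 0.135]]
top jig 0.69 [210. 202.  41.  40.] [0.528 0.077 0.013] [[0.476, 0.01, 0.004], [0.587, 0.134, 0.132]]
top spare_plate 0.97 [312. 211.  42.  32.] [ 0.379 -0.21   0.009] [[0.318, -0.267, -0.001], [0.45, -0.165, 0.017]]
top clamp_knob 0.69 [211. 196.  31.  13.] [0.529 0.084 0.09 ] [[0.517, 0.038, 0.011], [0.576, 0.137, 0.135]]
top tape_electrical 0.67 [207. 181.  16.  16.] [0.643 0.069 0.015] [[0.612, 0.041, -0.005], [0.68, 0.098, 0.022]]
top led_driver 0.67 [227. 171.  16.  12.] [ 0.636 -0.01   0.02 ] [[0.621, -0.037, 0.008], [0.655, 0.013, 0.027]]
scene jig 0.92 [230. 229.  56.  85.] [0.533 0.033 0.013] [[0.48, -0.124, 0.002], [0.599, 0.13, 0.13]]
scene spare_plate 0.86 [248. 160.  23.  30.] [ 0.585 -0.251  0.008] [[0.543, -0.312, -0.001], [0.63, -0.201, 0.014]]
scene spare_plate 0.73 [298. 181.  47.  39.] [ 0.394 -0.224  0.01 ] [[0.328, -0.299, 0.001], [0.462, -0.161, 0.015]]
scene clamp_knob 0.69 [216. 242.  22.  33.] [0.533 0.086 0.099] [[0.521, 0.039, 0.052], [0.542, 0.142, 0.135]]
scene terminal_1 0.6 [263. 243.  12.  11.] [0.441 0.015 0.009] [[0.431, -0.008, -0.001], [0.453, 0.032, 0.017]]
scene tape_electrical 0.54 [191. 239.  20.  19.] [0.644 0.073 0.017] [[0.615, 0.042, -0.004], [0.672, 0.1, 0.022]]
scene led_driver 0.92 [205. 202.  27.  46.] [ 0.643 -0.023  0.021] [[0.624, -0.135, -0.003], [0.668, 0.018, 0.026]]
[ 0.21799441 -0.5320633   0.23130195] [-6.71245432e-06  9.81162479e-01  1.93184343e-01  7.99590432e-06]
```

Run:
```python
from h import *
a=cv2.imread("pics/top1.png")[140:260,160:360];b=cv2.imread("pics/scene1.png")[130:280,150:350]
cv2.imwrite("pics/c1.png",np.vstack([cv2.resize(a,None,fx=3.0,fy=2.4,interpolation=2)[:288],cv2.resize(b,(600,300),interpolation=2)]))
```

```text
(no output)
```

View pics/c1.png

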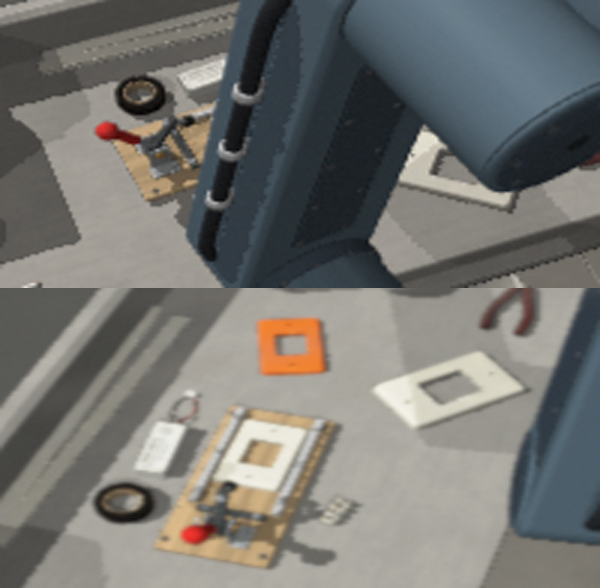

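View pics/scene1.png

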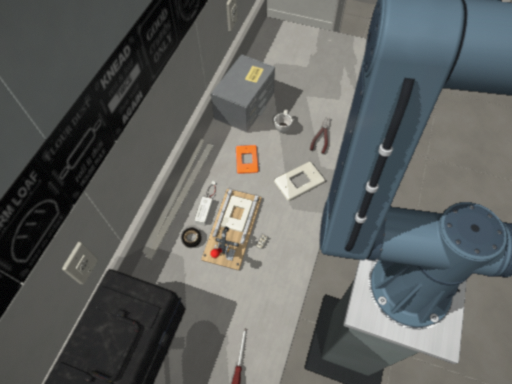

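Run:
```python
from h import *
W=np.load("scene.npy");im=cv2.imread("pics/scene1.png").astype(int)
X,Y,Z=W[...,0],W[...,1],W[...,2]
box=(X>.45)&(X<.61)&(Y>-.2)&(Y<.2)
m=box&(Z>.008)&(Z<.03)
p=W[m][:,:2].astype(np.float32); r=cv2.minAreaRect(p*1000);print(r, cv2.boxPoints(r))
h=cv2.cvtColor(im.astype(np.uint8),cv2.COLOR_BGR2HSV)
red=((h[...,0]<6)|(h[...,0]>174))&(h[...,1]>170)&(X>.4)&(X<.65)&(Y>.05)&(Y<.25)
q=W[red];print("red",len(q),q.mean(0),q.min(0),q.max(0), np.argwhere(red).mean(0))
iv=box&(h[...,1]<60)&(h[...,2]>170)&(Z>.005)&(Z<.035);q=W[iv]; print("plate",len(q),q.mean(0),cv2.minAreaRect((q[:,:2]*1000).astype(np.float32)))
```

```text
((528.7330322265625, -37.164794921875), (324.37261962890625, 153.96803283691406), 89.77587890625) [[ 451.1152  -199.04874]
 [ 605.08203 -199.651  ]
 [ 606.3508   124.71915]
 [ 452.38403  125.32141]]
red 66 [0.52904999 0.13000872 0.12861401] [0.51885563 0.10532363 0.09413686] [0.53976737 0.14302991 0.13819627] [252.40909091 215.16666667]
plate 882 [ 0.54284863 -0.04522121  0.01951373] ((531.9414672851562, -2.314971923828125), (396.25030517578125, 154.4468994140625), 88.9273681640625)
```

Call:
{"method": "move_arm", "body": {"series": [[[0, 34, -20, -10, 0.04], [0, 68, -40, -20, 0.08], [0, 102, -60, -30, 0.12], [0, 136, -80, -40, 0.16], [0, 170, -100, -50, 0.2], [0, 205, -120, -58, 0.24], [0, 240, -140, -62, 0.28], [0, 275, -160, -65, 0.32], [0, 310, -178, -68, 0.36], [0, 345, -196, -70, 0.389]]]}}

```text
time_s: 1.53
eef_pos: [0.464, -0.2182, 0.3021]
eef_rot: [0.0, 1.0, -0.001, 0.001]
wrist_force: [-0.1, -0.0, -0.3]
opening: 0.004
grasp_force: 0.0
```

Run:
```python
from h import *
s=ctrl.get_obs();print(s["eef_pos"])
c=cal("wrist"); im,d=camera("wrist"); np.save("wr",world("wrist",d,c)); np.save("wrd",d)
cv2.imwrite("pics/w1.png",im); print("cam",-c[1].T@c[2],c[1])
W=np.load("wr.npy")
for t in ["jig","spare_plate","clamp_knob"]:
    for o in outline_of(t,"wrist")[:3]:
        p=W[o["region"]&(d>0)]; print(t,round(o["conf"],2),np.round(o["bbox"]),np.round(np.median(p,0),3),np.round(np.percentile(p,[2,98],axis=0),3).tolist())
```

```text
[ 0.4639664  -0.21823152  0.3020709 ]
cam [ 0.54791688 -0.21922759  0.44369906] [[-2.05102913e-03 -9.99997892e-01 -9.20645310e-05]
 [-9.45910143e-01  1.91022542e-03  3.24423108e-01]
 [-3.24422248e-01  7.52486018e-04 -9.45912067e-01]]
jig 0.97 [ 95. 100. 190.  95.] [0.542 0.022 0.011] [[0.481, -0.127, 0.008], [0.599, 0.114, 0.091]]
jig 0.32 [384. 207.  99.  34.] [ 0.374 -0.433  0.009] [[0.348, -0.517, -0.003], [0.399, -0.365, 0.013]]
spare_plate 0.93 [129.  96.  88.  58.] [ 0.544 -0.053  0.019] [[0.507, -0.106, 0.011], [0.577, 0.002, 0.021]]
spare_plate 0.57 [260. 191. 103.  94.] [ 0.401 -0.232  0.01 ] [[0.331, -0.304, -0.0], [0.464, -0.165, 0.011]]
clamp_knob 0.59 [ 20. 106.  41.  19.] [0.536 0.052 0.091] [[0.526, 0.033, 0.046], [0.543, 0.092, 0.104]]
clamp_knob 0.27 [32. 23. 55. 46.] [0.64  0.065 0.017] [[0.615, 0.039, 0.0], [0.663, 0.096, 0.019]]
```

View pics/w1.png

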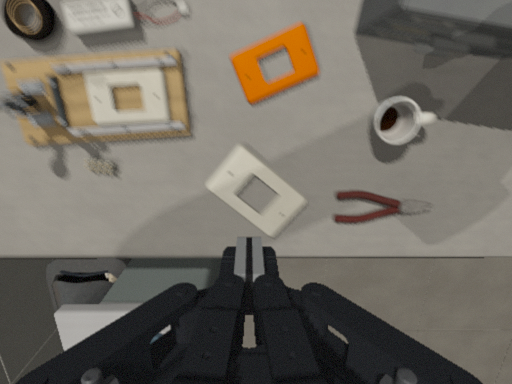

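The wrist view shows the jig at upper left (5–188, 50–145), its plate at (127, 97), the lever near (30, 105), the ivory look-alike at (257, 190), and the orange one at (275, 63).

Run:
```python
from h import *
W=np.load("wr.npy"); X,Y,Z=np.moveaxis(W,-1,0)
im=cv2.imread("pics/w1.png"); h=cv2.cvtColor(im,cv2.COLOR_BGR2HSV)
d=np.load("wrd.npy")
def rect(o,zmin,zmax,n):
    m=o["region"]&(d>0)&(Z>zmin)&(Z<zmax); m=cv2.morphologyEx(m.astype(np.uint8),cv2.MORPH_OPEN,np.ones((3,3)))>0
    p=W[m][:,:2]*1000; r=cv2.minAreaRect(p.astype(np.float32)); print(n,r,np.round(cv2.boxPoints(r)).tolist())
camera("wrist")
rect(outline_of("jig","wrist")[0],.006,.03,"jig"); rect(outline_of("spare_plate","wrist")[0],.013,.025,"plate")
# centreline from jig pixels: per-Y slices of X extents
o=outline_of("jig","wrist")[0]["region"]&(Z>.006)&(Z<.03)
for y in np.arange(-.12,.04,.02):
    s=o&(abs(Y-y)<.006); x=X[s]; print(round(y,2),np.round([x.min(),x.max(),(x.min()+x.max())/2],4))
```

```text
jig ((539.9019165039062, -4.7210235595703125), (115.09013366699219, 250.1715850830078), 3.7629024982452393) [[474.0, 116.0], [491.0, -133.0], [606.0, -126.0], [589.0, 124.0]]
plate ((542.1383056640625, -51.16279220581055), (70.16798400878906, 110.1939926147461), 3.3620412349700928) [[504.0, 2.0], [510.0, -108.0], [580.0, -104.0], [574.0, 6.0]]
-0.12 [0.4911 0.6039 0.5475]
-0.1 [0.4895 0.6042 0.5469]
-0.08 [0.4881 0.6015 0.5448]
-0.06 [0.4867 0.6004 0.5435]
-0.04 [0.4854 0.599  0.5422]
-0.02 [0.4838 0.5978 0.5408]
0.0 [0.4838 0.5967 0.5403]
0.02 [0.4822 0.5954 0.5388]
```

Call:
{"method": "move_arm", "body": {"series": [[[0, 28, -26, 0, -0.02], [0, 56, -52, 10, -0.04], [0, 84, -79, 20, -0.063], [0, 84, -79, 60, -0.063], [0, 84, -79, 100, -0.063], [0, 84, -79, 140, -0.063], [0, 84, -79, 180, -0.063], [0, 84, -79, 215, -0.063], [0, 84, -79, 245, -0.063], [0, 84, -79, 260, -0.063]]]}}

```text
time_s: 2.77
eef_pos: [0.5437, -0.1413, 0.0368]
eef_rot: [-0.001, 1.0, 0.03, -0.003]
wrist_force: [-0.3, 0.5, 0.4]
opening: 0.001
grasp_force: 0.0
```

Run:
```python
from h import *
s=ctrl.get_obs();print(s["eef_pos"],s["eef_rot"],s["wrist_force"])
im,d=camera("wrist");im2,d2=camera("scene");cv2.imwrite("pics/w2.png",np.hstack([im,cv2.resize(im2[170:290,190:290],(320,384))])[:, :800])
```

```text
[ 0.54367165 -0.14125735  0.03682135] [-0.00148653  0.9995408   0.03013046 -0.00285352] [-0.25526458  0.50265248  0.41094007]
```

View pics/w2.png

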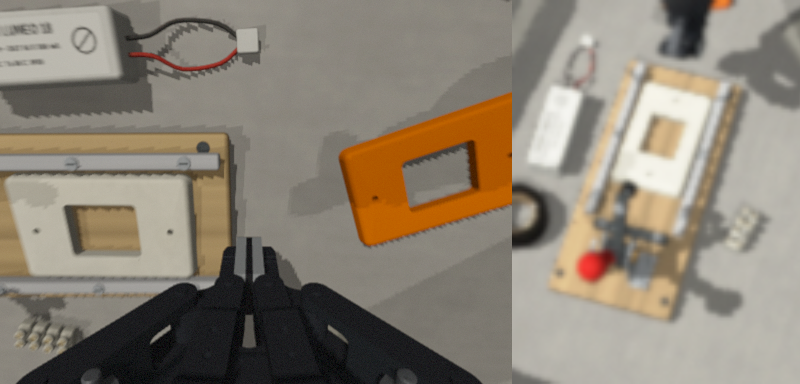

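Close view: plate (10–195, 175–278) between rails at rows 160 and 287; closed fingertip at (250, 240), just beyond the base's open end.

Run:
```python
from h import *
s=ctrl.get_obs();print(s["eef_pos"],s["eef_rot"])
c=cal("wrist");im,d=camera("wrist");W=world("wrist",d,c);X,Y,Z=np.moveaxis(W,-1,0)
o=outline_of("spare_plate","wrist")
for q in o[:3]:
    m=q["region"]&(Z>.014)&(Z<.025); p=W[m]
    if len(p): r=cv2.minAreaRect((p[:,:2]*1000).astype(np.float32));print(q["conf"],np.median(p,0),r,np.round(cv2.boxPoints(r)).tolist())
o=outline_of("jig","wrist")[0]["region"]
R=o&(Z>.0203-.001)&(Z<.024)
for y in (-.115,-.105,-.09,-.07):
    s=o&(Z>.004)&(Z<.03)&(abs(Y-y)<.002); x=X[s]; print(y,np.round([x.min(),x.max()],4))
# finger points
f=(Z>.035)&(Z<.06)&(Y<-.1)&(X>.5)&(X<.6); p=W[f]; print(len(p),p.min(0),p.max(0))
```

```text
[ 0.54368424 -0.14109211  0.03766663] [-0.0017067   0.99953666  0.03021207 -0.00328271]
0.97 [ 0.54829289 -0.05205238  0.019304  ] ((542.3956909179688, -51.77922821044922), (69.81928253173828, 109.88721466064453), 3.091115713119507) [[505.0, 1.0], [510.0, -109.0], [580.0, -105.0], [574.0, 5.0]]
-0.115 [0.5037 0.6046]
-0.105 [0.5062 0.604 ]
-0.09 [0.502 0.603]
-0.07 [0.4857 0.6016]
946 [ 0.54943024 -0.15509133  0.0400267 ] [ 0.55607097 -0.12781613  0.05999857]
```

Call:
{"method": "move_arm", "body": {"series": [[[0, 2, 0, 4, 0], [0, 4, 0, 8, 0], [0, 4, 0, 12, 0], [0, 4, 0, 15, 0], [0, 4, 0, 18, 0], [0, 4, 0, 20, 0], [0, 4, 0, 21, 0], [0, 4, 0, 22, 0], [0, 4, 0, 22, 0], [0, 4, 0, 22, 0]]]}}

```text
time_s: 3.85
eef_pos: [0.551, -0.1407, 0.0193]
eef_rot: [0.0, 1.0, 0.031, 0.0]
wrist_force: [-0.3, 0.8, -0.0]
opening: 0.003
grasp_force: 0.0
```

Call:
{"method": "move_arm", "body": {"series": [[[0, -2, 0, 3, 0], [0, -3.5, -4, 4.5, 0], [0, -3.5, -10, 4.5, 0], [0, -3.5, -16, 4.5, 0], [0, -3.5, -22, 4.5, 0], [0, -3.5, -28, 4.5, 0], [0, -3.5, -34, 4.5, 0], [0, -3.5, -40, 4.5, 0], [0, -3.5, -45, 4.5, 0], [0, -3.5, -50, 4.5, 0]]]}}

```text
time_s: 4.68
eef_pos: [0.5444, -0.0904, 0.0149]
eef_rot: [0.0, 1.0, 0.032, 0.0]
wrist_force: [0.9, -0.0, -0.3]
opening: -0.001
grasp_force: 0.2
```

Call:
{"method": "move_arm", "body": {"series": [[[0, 0, -2, 0, 0], [0, 0, -4, 0, 0], [0, 0, -5, 0, 0], [0, 0, -6, 0, 0], [0, 0, -7, 0, 0], [0, 0, -8, 0, 0], [0, 0, -8.5, 0, 0], [0, 0, -9, 0, 0], [0, 0, -9, 0, 0], [0, 0, -9, 0, 0]]]}}

```text
time_s: 5.52
eef_pos: [0.5437, -0.082, 0.0148]
eef_rot: [-0.0, 1.0, 0.031, -0.0]
wrist_force: [0.1, 0.0, -0.5]
opening: -0.002
grasp_force: 0.0
```

Run:
```python
from h import *
s=ctrl.get_obs();print(s["eef_pos"],s["wrist_force"])
c=cal("wrist");im,d=camera("wrist");W=world("wrist",d,c);X,Y,Z=np.moveaxis(W,-1,0)
cv2.imwrite("pics/w3.png",im)
for q in outline_of("spare_plate","wrist")[:2]:
    m=q["region"]&(Z>.014)&(Z<.025); p=W[m]
    if len(p): r=cv2.minAreaRect((p[:,:2]*1000).astype(np.float32));print(q["conf"],np.median(p,0),r,np.round(cv2.boxPoints(r)).tolist())
```

```text
[ 0.5437262 -0.0820344  0.0147788] [ 0.09119476  0.04278822 -0.52496359]
0.65 [ 0.55238502 -0.00993869  0.01929427] ((538.3308715820312, -21.216114044189453), (73.45885467529297, 110.69249725341797), 3.9877824783325195) [[498.0, 31.0], [506.0, -79.0], [579.0, -74.0], [571.0, 37.0]]
```

View pics/w3.png

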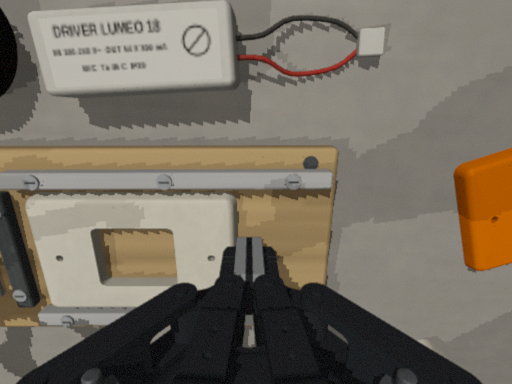

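The plate (30–237, 195–305) is about 8 mm short of the dark stop (5–35, 195–305); I'll keep pushing.

Call:
{"method": "move_arm", "body": {"series": [[[0, 0, -1.5, 0, 0], [0, 0, -3, 0, 0], [0, 0, -4, 0, 0], [0, 0, -5, 0, 0], [0, 0, -6, 0, 0], [0, 0, -6.5, 0, 0], [0, 0, -7, 0, 0], [0, 0, -7.5, 0, 0], [0, 0, -8, 0, 0], [0, 0, -8, 0, 0]]]}}

```text
time_s: 6.45
eef_pos: [0.5432, -0.074, 0.0148]
eef_rot: [-0.0, 1.0, 0.031, -0.0]
wrist_force: [-0.4, 0.9, 1.5]
opening: -0.002
grasp_force: 0.0
```

Call:
{"method": "move_arm", "body": {"series": [[[0, 0, -0.5, 0, 0], [0, 0, -1, 0, 0], [0, 0, -1.5, 0, 0], [0, 0, -2, 0, 0], [0, 0, -2.3, 0, 0], [0, 0, -2.6, 0, 0], [0, 0, -3, 0, 0], [0, 0, -3, 0, 0], [0, 0, -3, 0, 0], [0, 0, -3, 0, 0]]]}}

```text
time_s: 7.28
eef_pos: [0.5435, -0.0723, 0.0151]
eef_rot: [0.001, 1.0, 0.031, 0.0]
wrist_force: [0.7, -6.4, -0.3]
opening: -0.001
grasp_force: 3.3
```

Run:
```python
from h import *
s=ctrl.get_obs();print(s["eef_pos"],s["wrist_force"])
c=cal("wrist");im,d=camera("wrist");W=world("wrist",d,c);X,Y,Z=np.moveaxis(W,-1,0)
cv2.imwrite("pics/w4.png",cv2.resize(im[140:384,0:300],None,fx=2,fy=2))
for q in outline_of("spare_plate","wrist")[:2]:
    m=q["region"]&(Z>.014)&(Z<.025); p=W[m]
    if len(p): r=cv2.minAreaRect((p[:,:2]*1000).astype(np.float32));print(q["conf"],np.median(p,0),r,np.round(cv2.boxPoints(r)).tolist())
```

```text
[ 0.54349728 -0.07234504  0.01513154] [ 0.68663739 -6.36273411 -0.27548181]
0.87 [ 5.52273929e-01 -4.24086515e-04  1.94336734e-02] ((537.730224609375, -10.296489715576172), (73.79811096191406, 112.20446014404297), 3.811396837234497) [[497.0, 43.0], [505.0, -69.0], [578.0, -64.0], [571.0, 48.0]]
```

View pics/w4.png

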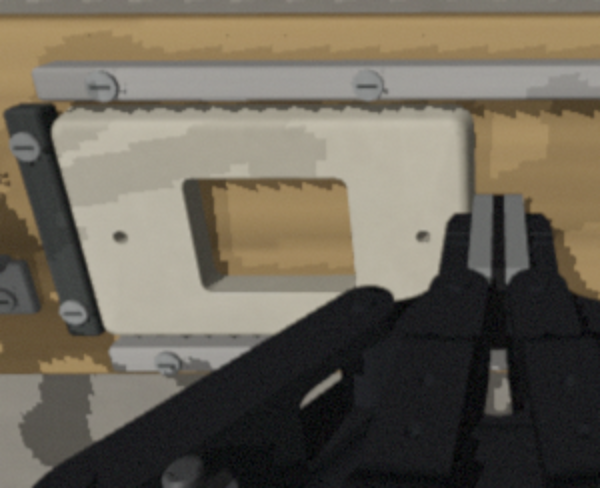

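The plate sits flush against the dark stop (edge at columns 55–100 of the crop) and the wrist reads about 6 N, so it is home. I'll back off, rise and go past the knob.

Call:
{"method": "move_arm", "body": {"series": [[[0, 0, 5, 0, 0], [0, 0, 10, 0, 0], [0, 0, 15, -5, 0], [0, 0, 15, -35, 0], [0, 0, 15, -70, 0], [0, 0, 15, -105, 0], [0, 0, 15, -140, 0], [0, 0, 15, -170, 0], [0, 0, 15, -190, 0], [0, 0, 15, -200, 0]]]}}

```text
time_s: 8.22
eef_pos: [0.5455, -0.0867, 0.2189]
eef_rot: [0.001, 1.0, 0.031, 0.003]
wrist_force: [1.0, -0.3, 0.7]
opening: 0.001
grasp_force: 0.0
```

Run:
```python
from h import *
s=ctrl.get_obs();print(s["eef_pos"],s["eef_rot"])
W=np.load("scene.npy");p=W[290:370,60:150].reshape(-1,3);print(np.percentile(p,[2,98],axis=0))
for n in ("wrist","scene"):
    c=cal(n);im,d=camera(n);W=world(n,d,c);X,Y,Z=np.moveaxis(W,-1,0)
    h=cv2.cvtColor(im,cv2.COLOR_BGR2HSV)
    red=((h[...,0]<6)|(h[...,0]>174))&(h[...,1]>150)&(X>.48)&(X<.6)&(Y>.05)&(Y<.2)&(Z>.1)
    if red.any(): q=W[red];print(n,len(q),np.median(q,0),q.min(0),q.max(0))
    for q in outline_of("spare_plate",n)[:3]:
        m=q["region"]&(Z>.01)&(Z<.025); p=W[m]
        if len(p): r=cv2.minAreaRect((p[:,:2]*1000).astype(np.float32));print(n,q["conf"],np.round(np.median(p,0),4),r)
```

```text
[ 0.54547567 -0.08665587  0.21888025] [9.10043539e-04 9.99503385e-01 3.13894518e-02 2.61866581e-03]
[[0.5743834  0.30682078 0.10426948]
 [0.79550338 0.49000351 0.1979828 ]]
wrist 832 [0.53267719 0.11854196 0.12128856] [0.5193907  0.10724496 0.10008299] [0.54307465 0.12866434 0.13398568]
wrist 0.7 [0.5093 0.1039 0.0116] ((509.7586975097656, 98.1697998046875), (40.659427642822266, 14.132731437683105), 61.321041107177734)
wrist 0.61 [ 0.4093 -0.2239  0.0104] ((396.26263427734375, -234.60244750976562), (138.353759765625, 84.19624328613281), 51.40129089355469)
scene 65 [0.52831279 0.13209333 0.1316074 ] [0.51924668 0.10998403 0.10365706] [0.53965331 0.14185403 0.13756706]
scene 0.94 [ 0.3958 -0.2269  0.0119] ((394.5308837890625, -232.04351806640625), (142.09332275390625, 89.63616943359375), 50.65692901611328)
scene 0.82 [ 0.5285 -0.0229  0.0202] ((538.4446411132812, -11.411495208740234), (68.3486099243164, 115.45350646972656), 3.8683626651763916)
scene 0.76 [ 0.5697 -0.2574  0.011 ] ((580.842041015625, -261.23138427734375), (52.4943733215332, 103.63178253173828), 18.515731811523438)
```

Call:
{"method": "move_arm", "body": {"series": [[[0, 0, -30, 0, 0], [0, 0, -65, 0, 0], [0, 0, -100, 0, 0], [0, 0, -135, 0, 0], [0, 0, -170, 0, 0], [0, 0, -205, 0, 0], [0, 0, -240, 0, 0], [0, 0, -260, 0, 0], [0, 0, -268, 0, 0], [0, 0, -268, 0, 0]]]}}

```text
time_s: 9.25
eef_pos: [0.5257, 0.1829, 0.2125]
eef_rot: [0.0, 0.999, 0.033, -0.002]
wrist_force: [-0.4, -1.4, 0.3]
opening: -0.001
grasp_force: 0.0
```

Call:
{"method": "move_arm", "body": {"series": [[[0, 0, 0, 15, 0], [0, 0, 0, 30, 0], [0, 0, 0, 50, 0], [0, 0, 0, 70, 0], [0, 0, 0, 85, 0], [0, 0, 0, 95, 0], [0, 0, 0, 100, 0], [0, 0, 0, 102, 0], [0, 0, 0, 102, 0], [0, 0, 0, 102, 0]]]}}

```text
time_s: 10.08
eef_pos: [0.5279, 0.1812, 0.1136]
eef_rot: [-0.0, 1.0, 0.031, 0.001]
wrist_force: [0.3, -0.5, 0.1]
opening: 0.003
grasp_force: 0.0
```

Call:
{"method": "move_arm", "body": {"series": [[[0, 0, 8, 0, 0], [0, 0, 16, 0, 0], [0, 0, 23, 0, 0], [0, 0, 29, 0, 0], [0, 0, 35, 0, 0], [0, 0, 41, 0, 0], [0, 0, 47, 0, 0], [0, 0, 53, 0, 0], [0, 0, 59, 0, 0], [0, 0, 65, 0, 0]]]}}

```text
time_s: 10.92
eef_pos: [0.5312, 0.1157, 0.1128]
eef_rot: [0.0, 1.0, 0.031, -0.0]
wrist_force: [-1.1, 0.6, 0.9]
opening: -0.002
grasp_force: 0.5
```

Call:
{"method": "move_arm", "body": {"series": [[[0, 0, 4, 0, 0], [0, 0, 8, 0, 0], [0, 0, 12, 0, 0], [0, 0, 16, 0, 0], [0, 0, 20, 0, 0], [0, 0, 23, 0, 0], [0, 0, 25, 0, 0], [0, 0, 25, 0, 0], [0, 0, 25, 0, 0], [0, 0, 25, 0, 0]]]}}

```text
time_s: 11.75
eef_pos: [0.5328, 0.0917, 0.1128]
eef_rot: [-0.0, 1.0, 0.031, 0.0]
wrist_force: [0.5, 0.7, -0.5]
opening: -0.001
grasp_force: 0.0
```

Run:
```python
from h import *
s=ctrl.get_obs();print(s["eef_pos"],s["wrist_force"])
for n in ("wrist","scene"):
    c=cal(n);im,d=camera(n);W=world(n,d,c);X,Y,Z=np.moveaxis(W,-1,0)
    h=cv2.cvtColor(im,cv2.COLOR_BGR2HSV)
    red=((h[...,0]<6)|(h[...,0]>174))&(h[...,1]>150)&(X>.48)&(X<.6)&(Y>-.05)&(Y<.2)&(Z>.09)
    if red.any(): q=W[red];print(n,len(q),np.median(q,0),q.min(0),q.max(0))
```

```text
[0.53282295 0.09173873 0.1128094 ] [ 0.50429069  0.71961789 -0.50250852]
wrist 2900 [0.54034821 0.04417638 0.1268577 ] [0.52482504 0.0255984  0.09007631] [0.54964372 0.09573516 0.1989407 ]
scene 23 [0.53177881 0.05908334 0.10197745] [0.50092013 0.05224327 0.09139533] [0.53651611 0.10821755 0.24922698]
```

The lever has snapped over, with the knob near y = 0.04. I'll retreat and check.

Call:
{"method": "move_arm", "body": {"series": [[[0, 0, -12, 0, 0], [0, 0, -28, -5, 0], [0, 0, -45, -20, 0], [0, 0, -60, -50, 0], [0, 0, -65, -85, 0], [0, 0, -65, -120, 0], [0, 0, -65, -150, 0], [0, 0, -65, -170, 0], [0, 0, -65, -180, 0], [0, 0, -65, -180, 0]]]}}

```text
time_s: 12.68
eef_pos: [0.5298, 0.1573, 0.2955]
eef_rot: [-0.0, 0.999, 0.032, 0.002]
wrist_force: [-0.1, 0.6, -0.3]
opening: -0.0
grasp_force: 0.0
```

Run:
```python
from h import *
s=ctrl.get_obs();print(s["eef_pos"],s["wrist_force"])
ims=[]
for n in ("wrist","scene"):
    c=cal(n);im,d=camera(n);ims.append(im);W=world(n,d,c);X,Y,Z=np.moveaxis(W,-1,0)
    h=cv2.cvtColor(im,cv2.COLOR_BGR2HSV)
    red=((h[...,0]<6)|(h[...,0]>174))&(h[...,1]>150)&(X>.48)&(X<.6)&(Y>-.05)&(Y<.2)&(Z>.09)&(Z<.15)
    if red.any(): q=W[red];print(n,len(q),np.median(q,0),q.min(0),q.max(0))
    for q in outline_of("spare_plate",n)[:3]:
        m=q["region"]&(Z>.01)&(Z<.025); p=W[m]
        if len(p): r=cv2.minAreaRect((p[:,:2]*1000).astype(np.float32));print(n,q["conf"],np.round(np.median(p,0),4),r)
cv2.imwrite("pics/e.png",np.hstack([cv2.resize(ims[0],(400,300)),cv2.resize(ims[1][140:280,170:310],(300,300))]))
```

```text
[0.52980276 0.15734705 0.29547346] [-0.09077008  0.57844941 -0.34213393]
wrist 616 [0.53791983 0.04596414 0.12767322] [0.5255981 0.0260798 0.0901283] [0.54919887 0.06483923 0.13597248]
wrist 0.81 [ 0.5535 -0.0314  0.0189] ((539.7816772460938, -9.722969055175781), (68.70038604736328, 109.76557159423828), 3.63779878616333)
wrist 0.67 [ 0.4022 -0.2241  0.0103] ((395.080078125, -233.2028045654297), (136.41513061523438, 86.2940902709961), 49.82060241699219)
scene 95 [0.53460859 0.04638517 0.12681114] [0.52683538 0.02993531 0.09076471] [0.54764934 0.06541542 0.13811434]
scene 0.87 [ 0.521  -0.0298  0.0203] ((534.6470947265625, -7.294071197509766), (69.16985321044922, 106.14047241210938), 8.977054595947266)
scene 0.81 [ 0.568  -0.2314  0.011 ] ((578.9459838867188, -237.16030883789062), (63.475799560546875, 66.0728759765625), 19.394378662109375)
```

View pics/e.png

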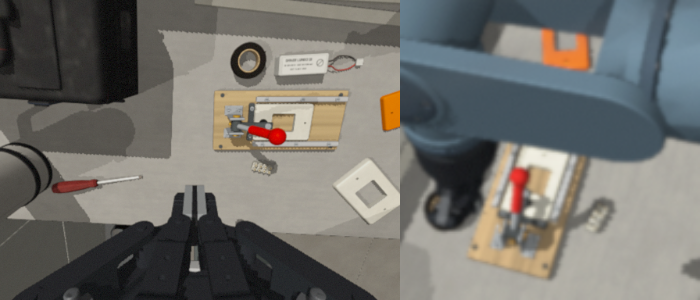

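The lever now leans over the plate (knob at (277, 137)), with the plate at the stop. The other things are undisturbed.

```bash
python3 -c "
from bench import order;print(order.hand_in())"
```

```text
the job is handed in; nothing more can be done
None
```

I pushed the spare plate home against the end stop and snapped the toggle lever over so it clamps the plate. The last pictures show the other things where they were, and I handed the job in with the arm clear, about 13 s in.

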